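Pack the socket set back into its tray

ROBOT

A 6-joint arm with a two-finger parallel gripper is mounted at the origin on the work surface. World frame = base frame: x ahead of the robot, y to its left, z up, the work surface at z = 0. Lengths are in m, angles in rad, forces in N, time in s.
With the tool pointing down it reaches from about 0.35 to 0.975 m from the base axis. Payload 7.1 kg.
Tool frame: the origin (TCP) lies midway between the tips of the shut fingers; the grasp point (between the pads) lies 19 mm behind it; z points along the fingers, y is the line along which they close (so a half turn about z gives the same grasp; the last joint's range is limited). The gripper opens to 88 mm and grips with 3 to 60 N. Pads are 20 mm wide; open, the fingers measure 115 mm over their backs; the gripper's body (75 mm by 178 mm) begins 61 mm behind the grasp point.
Start: joints at [-1.242, 0.423, 1.63, -0, 1.089, -0.019], TCP at [0.213, -0.588, 0.201] pointing down, gripper open.
Joint ranges: [-3, 3], [-0.9, 2.11], [0.09, 2.58], [-1.31, 4.45], [0.11, 2.69], [-2.54, 2.54]. Speed limits (rad/s): [2.39, 2.39, 3.01, 3.14, 3.14, 3.14].

INTERFACE

Orientations are given as a unit quaternion [w, x, y, z].
In Python, from station import move_pose, movel, movej, command_gripper, wait, inverse_kinematics, read_camera, camera_info, MotionError, job_done, get_time, get_joint_pos, get_qvel, get_effort, get_tcp_pos, get_ee_rot, get_ft_force, get_ft_torque, get_grip_width, get_finger_force gives the robot as it stands. Calls block until the motion is done:
- move_pose(position, orientation): joint-space move of the TCP to a pose.
- movel(position, frame=None, v=0.15, until_force=None): straight line of the TCP; frame=None keeps the orientation; v is the mean speed in m/s. With until_force (N) it stops when the force on the tool has changed by that much, and returns True; else False.
- movej(angles): joint-space move.
- command_gripper(opening): opening from 0.0 (shut) to 1.0 (fully open); the grip force is fixed at half the most; returns when the fingers have stopped.
- wait(seconds).
- inverse_kinematics(position, orientation): joint angles nearest the present ones, or None.
- read_camera(name): name is "scene" or "top" or "wrist"; returns the picture (384x512x3 uint8, red, green, blue); there is no depth.
- camera_info(name): a dict with "intrinsics" (3x3 intrinsics, pixels), "dist" ([k1, k2, p1, p2, k3] as OpenCV has them; the pictures are not rectified), "T" (4x4, takes a point from camera to world coordinates); the wrist camera has in their place "tool_from_camera" (4x4, takes a point from camera to tool coordinates, whose origin is the TCP and whose axes are the flange's). Camera axes: x right, y up, looking along -z (the intrinsics and any distortion apply to the point x, -y, -z); pixel columns grow to the right and rows downward; lengths in m; the calibration is good to about 2 mm. A picture is of the moment at which its call begins: read the wrist's pose just before it. camera_info takes no time and is no camera call.
A pose or a line that the arm cannot do raises MotionError and nothing moves.
- job_done(): hands the job in; it is judged then, once.
Readings, each from a call of its own:
- get_time(): time.
- get_joint_pos(): joint angles.
- get_qvel(): joint speeds.
- get_effort(): joint torques, N m.
- get_tcp_pos(): TCP position.
- get_ee_rot(): TCP orientation.
- get_ft_force(): force on the tool from outside, world axes, zero at the start.
- get_ft_torque(): the same for the moment, N m.
- get_grip_width(): opening from 0.0 (shut) to 1.0 (fully open).
- get_finger_force(): force on a finger pad.
Only numpy, scipy, OpenCV 4.12 (cv2) and the standard library are available. Lean on these libraries where they do the work, as an engineer would, in place of code of your own. Each camera call takes 0.05 s, during which the arm holds its last target. There are 200 camera calls.

TASK

Pack the socket set back into its red tray: stand each of the three round sockets, hexagonal mouth up, on the floor of the nest that matches it (largest socket in the widest hole, smallest in the narrowest), and lay the ratchet handle flat, lengthwise, in the tray's long empty bay, either way round. The plain thin-walled spacer tube and the long nut with the six-sided outside are not part of the set: leave them standing where they are.

Things in the scene. Friction and masses are not known exactly. Their poses are not given: they have to be found in the camera images.
- socket_large: large socket, loose, bright steel, standing: a plain round cylinder 44 mm in diameter and 52 mm tall with a hexagonal mouth (32 mm across flats, 18 mm deep, dark floor) in its top; origin at the centre of its underside, z up its axis
- socket_medium: medium socket, loose, bright steel, standing: a plain round cylinder 32 mm in diameter and 46 mm tall with a hexagonal mouth (22 mm across flats, 18 mm deep, dark floor) in its top; origin at the centre of its underside, z up its axis
- socket_small: small socket, loose, bright steel, standing: a plain round cylinder 22 mm in diameter and 40 mm tall with a hexagonal mouth (13 mm across flats, 18 mm deep, dark floor) in its top; origin at the centre of its underside, z up its axis
- ratchet: ratchet handle, loose, steel, 0.4 kg, lying flat, 220 mm long along its x: bar 16 mm wide, 18 mm tall from x = -110 mm (black rubber on that half) to a round head 38 mm in diameter, 26 mm tall, centred at x = +91 mm, with a 12 mm square stub on top up to 37 mm; origin at mid length and width on the underside; it balances within 15 mm of it, where the bar can be gripped across; z up
- tray: fixed open red steel tray 200 (x) x 276 (y) x 22 mm tall, walls and floor 5 mm thick, origin at the centre of its underside. A divider, its top at 20 mm, runs along y: beyond it (x 9 to 95 mm) lie the three nests, on the near side the long empty bay, inside 99 mm (x -95 to 4 mm, centre x = -45.5 mm) by 266 mm (y), its floor 5 mm above the origin
- nest_large: nest for the large socket: grey plastic block 80 x 80 x 24 mm fixed in the tray, with a round blind hole 60 mm in diameter, 16 mm deep, at its centre; origin at the centre of its underside (its top 24 mm, the hole's floor 8 mm above that); the nests stand in a row along the tray's y at 86 mm pitch, in any order; axes parallel to the tray's
- nest_medium: nest for the medium socket: grey plastic block 80 x 80 x 24 mm fixed in the tray, with a round blind hole 48 mm in diameter, 16 mm deep, at its centre; origin at the centre of its underside (its top 24 mm, the hole's floor 8 mm above that); the nests stand in a row along the tray's y at 86 mm pitch, in any order; axes parallel to the tray's
- nest_small: nest for the small socket: grey plastic block 80 x 80 x 24 mm fixed in the tray, with a round blind hole 38 mm in diameter, 16 mm deep, at its centre; origin at the centre of its underside (its top 24 mm, the hole's floor 8 mm above that); the nests stand in a row along the tray's y at 86 mm pitch, in any order; axes parallel to the tray's
- spacer: look-alike, to be left alone: loose steel spacer tube, standing, 34 mm outside diameter, 46 mm tall, smooth round 27 mm bore right through, thin wall; origin at the centre of its underside
- long_nut: look-alike, to be left alone: loose steel long nut, standing, hexagonal outside 36 mm across flats, 50 mm tall, round 23 mm bore right through; origin at the centre of its underside
There are look-alikes about, which are no part of the job. Leave any blue or orange look-alike of the socket_small alone. What is shaped like the socket_medium but blue is not meant.

How it is judged:
By the outcome, as a careful person would: the job done as asked, in the order asked, and still so for the second after the job is handed in, with the robot touching nothing.
It also fails if it takes over 112 s, if anything falls off the work surface, if the arm or the gripper's body presses on something with over 40 N, if the wrist force passes 120 N, or if a joint passes its speed limit or range.

## Working session

There is one attempt and no reset: what is moved stays moved. The work goes in short steps, each a Python script; the robot and the scene stay as the last script left them, time stands still between calls to the robot, and variables do not carry over. Pictures are saved under pics/ and viewed, at most 14 in all, crops included, and the job is handed in when it is done.

```bash
mkdir -p pics; ls
python3 - <<'E'
from station import *
import cv2, numpy as np
for n in ("scene","top"):
    cv2.imwrite(f"pics/{n}0.png",cv2.resize(read_camera(n)[:,:,::-1],(800,600),interpolation=cv2.INTER_CUBIC))
    i=camera_info(n);print(n,np.round(i["intrinsics"],1).tolist(),i["dist"],np.round(i["T"],3).tolist())
print(camera_info("wrist"),get_ee_rot(),get_time())
E
```

```text
pics
scene [[410.8, 0.0, 250.6], [0.0, 410.8, 189.8], [0.0, 0.0, 1.0]] [-0.04321599  0.          0.          0.          0.        ] [[0.449, -0.653, 0.61, 1.113], [0.893, 0.343, -0.291, -0.321], [-0.019, 0.676, 0.737, 0.787], [0.0, 0.0, 0.0, 1.0]]
top [[477.0, 0.0, 256.6], [0.0, 477.0, 193.0], [0.0, 0.0, 1.0]] [-0.10576498  0.          0.          0.          0.        ] [[0.01, 0.986, -0.167, 0.245], [-1.0, 0.011, 0.004, 0.003], [0.006, 0.167, 0.986, 1.433], [0.0, 0.0, 0.0, 1.0]]
{'intrinsics': array([[291.89295178,   0.        , 252.08671554],
       [  0.        , 291.89295178, 189.50156175],
       [  0.        ,   0.        ,   1.        ]]), 'dist': array([-0.00813403,  0.        ,  0.        ,  0.        ,  0.        ]), 'tool_from_camera': array([[-5.76788467e-04,  9.70411993e-01,  2.41454407e-01,
         6.56727775e-02],
       [ 9.99999568e-01,  3.83680074e-04,  8.46787079e-04,
        -6.58966836e-05],
       [ 7.29091092e-04,  2.41454792e-01, -9.70411795e-01,
        -1.83404723e-01],
       [ 0.00000000e+00,  0.00000000e+00,  0.00000000e+00,
         1.00000000e+00]])} [-6.84315572e-04  9.84917144e-01  1.73025261e-01 -1.02926882e-04] 0.1
```

View pics/top0.png

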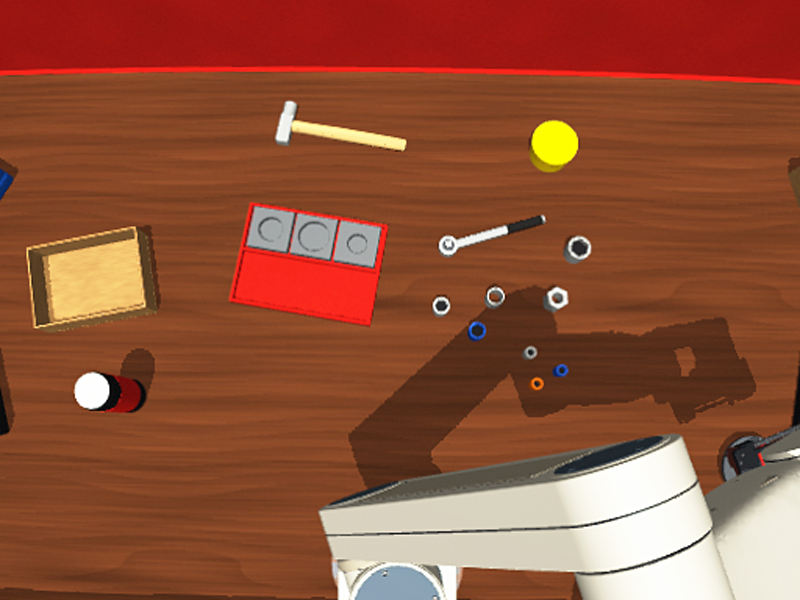

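View pics/scene0.png

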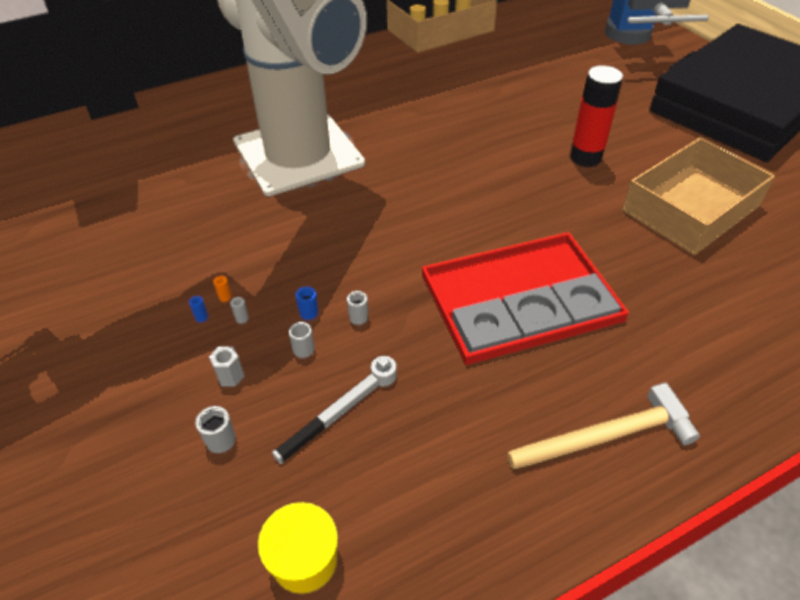

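Look-alikes, top view (800x600 pixels):
- **Large socket:** (578,247) has a dark hex mouth. The long nut (557,298) has a six-sided outside.
- **Medium socket:** (441,306) has a dark mouth. The spacer (495,296) has an open bore with a wood-coloured floor. The blue one (477,330) is not meant.
- **Small socket:** grey at (530,352). Blue (561,370) and orange (537,383) are to be left alone.
- **Ratchet:** head at (448,245). The hammer at the top is unrelated.
- **Nests:** medium (270,229), large (314,236), small (358,243).

Next I fit the poses and check a close crop.

```bash
cat > vis.py <<'E'
from station import *
import cv2, numpy as np
from scipy.optimize import minimize
U=4
def proj(info,P,T=None):
    T=info["T"] if T is None else T
    P=(np.asarray(P)-T[:3,3])@T[:3,:3]
    return cv2.projectPoints((P*[1,-1,-1]).reshape(-1,1,3),np.zeros(3),np.zeros(3),info["intrinsics"],np.array(info["dist"]))[0][:,0]
a=np.linspace(0,2*np.pi,40,endpoint=False)
def cyl(r,h,x=0): return np.concatenate([np.c_[x+r*np.cos(a),r*np.sin(a),0*a+z] for z in (0,h)])
def box(x0,x1,y0,y1,h): return np.array([[x,y,z] for x in(x0,x1) for y in(y0,y1) for z in(0,h)])
M={"large":[cyl(.022,.052)],"medium":[cyl(.016,.046)],"small":[cyl(.011,.040)],
 "ratchet":[box(-.11,.091,-.008,.008,.018),cyl(.019,.026,.091),box(.085,.097,-.006,.006,.037)],
 "tray":[box(-.1,.1,-.138,.138,.022)]}
def fit(info,mask,name,p0,T=None):
    def sil(p):
        c,s=np.cos(p[2]),np.sin(p[2]); R=np.array([[c,-s,0],[s,c,0],[0,0,1]])
        m=np.zeros_like(mask)
        for g in M[name]:
            q=proj(info,g@R.T+[p[0],p[1],0],T)*U+(U-1)/2
            cv2.fillConvexPoly(m,cv2.convexHull(np.round(q*16).astype(np.int32)),1,shift=4)
        return m
    k=3 if name in("ratchet","tray") else 2
    d=lambda v:np.r_[p0[:2]+v[:2]*.01,p0[2]+(v[2]*.05 if k==3 else 0)]
    f=lambda v:1-np.sum(mask&sil(d(v)))/max(1,np.sum(mask|sil(d(v))))
    r=minimize(f,np.zeros(k),method="Nelder-Mead",options=dict(initial_simplex=np.r_[np.zeros((1,k)),np.eye(k)],xatol=.005,fatol=1e-4))
    return d(r.x),1-r.fun
def up(im): return cv2.resize(im,None,fx=U,fy=U,interpolation=cv2.INTER_CUBIC)
def steel(im):
    i=up(im).astype(int); return ((i[...,0]-i[...,2]<.22*i.max(2)+4)&(i[...,2]-i[...,0]<20)).astype(np.uint8)
def blob(m,uv,close=9):
    m=cv2.morphologyEx(m,cv2.MORPH_CLOSE,np.ones((close,close)))
    cs=cv2.findContours(m,cv2.RETR_EXTERNAL,cv2.CHAIN_APPROX_NONE)[0]
    cs=[c for c in cs if cv2.contourArea(c)>60]
    c=max(cs,key=lambda c:cv2.pointPolygonTest(c,(float(uv[0]*U),float(uv[1]*U)),True))
    o=np.zeros_like(m); cv2.drawContours(o,[c],-1,1,-1); return o
def ray(info,uv,z):
    T=info["T"]; n=cv2.undistortPoints(np.array([[uv]],float),info["intrinsics"],np.array(info["dist"]))[0,0]
    d=T[:3,:3]@[n[0],-n[1],-1]; return T[:3,3]+d*(z-T[2,3])/d[2]
E
python3 - <<'E'
from vis import *
px={"top":{"large":(578,247),"medium":(441,306),"small":(530,352),"ratchet":(495,235),"tray":(308,263)},
"scene":{"large":(216,430),"medium":(357,307),"small":(239,311),"ratchet":(335,410),"tray":(525,298)}}
for n in px:
    im=read_camera(n); info=camera_info(n); st=steel(im); i=up(im).astype(int)
    red=((i[...,0]>70)&(i[...,1]<.25*i[...,0])).astype(np.uint8)
    vis=up(im)[:,:,::-1].copy()
    for k,p in px[n].items():
        uv=np.array(p)/1.5625; P=ray(info,uv,.02)
        m=blob(st|red if k=="tray" else st,uv)
        if k=="tray": m=blob(m,uv,25)
        y0={"tray":-.16,"ratchet":np.pi+ .0}.get(k,0)
        if k=="ratchet":
            e,h=((545,218),(448,245)) if n=="top" else ((280,458),(383,370))
            d=ray(info,np.array(h)/1.5625,.02)-ray(info,np.array(e)/1.5625,.01); y0=np.arctan2(d[1],d[0])
        q,s=fit(info,m,k,np.array([P[0],P[1],y0])); print(n,k,np.round(q,4),round(s,3))
        cv2.drawContours(vis,cv2.findContours(m,0,2)[0],-1,(0,255,0),1)
    if n=="top": cv2.imwrite("pics/crop1.png",cv2.resize(vis[115*U:265*U,135*U:395*U],(800,462)))
for k,p in {"spacer":(495,296),"nut":(557,298),"bluem":(477,330),"blues":(561,370),"or":(537,383)}.items(): print(k,np.round(ray(camera_info("top"),np.array(p)/1.5625,.045),3))
E
```

```text
top large [ 0.5906 -0.3444  0.    ] 0.907
top medium [ 0.476  -0.0783  0.    ] 0.927
top small [ 0.3882 -0.2478  0.    ] 0.891
top ratchet [ 0.6254 -0.1796  1.8723] 0.859
top tray [ 0.5611  0.1776 -0.1598] 0.991
scene large [ 0.5906 -0.3434  0.    ] 0.933
scene medium [ 0.4755 -0.0778  0.    ] 0.912
scene small [ 0.3903 -0.2477  0.    ] 0.924
scene ratchet [ 0.6275 -0.1795  1.8884] 0.863
scene tray [ 0.5611  0.178  -0.1638] 0.974
spacer [ 0.493 -0.181  0.045]
nut [ 0.49  -0.3    0.045]
bluem [ 0.428 -0.147  0.045]
blues [ 0.353 -0.304  0.045]
or [ 0.329 -0.258  0.045]
```

View pics/crop1.png

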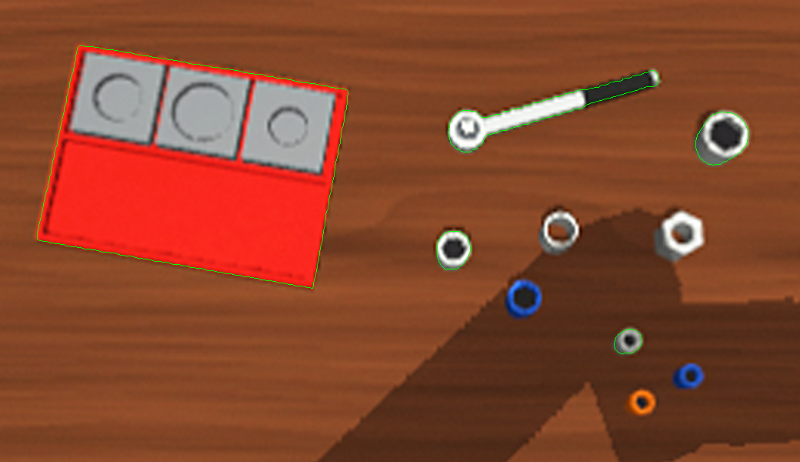

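The crop confirms the choice, and the top and scene fits agree within 2 mm. I'll start with the large socket.

```bash
cat > act.py <<'E'
from vis import *
from scipy.spatial.transform import Rotation as Ro
TR=np.array([.5611,.1778]); TY=-.162
def tray(x,y): return TR+np.array([[np.cos(TY),-np.sin(TY)],[np.sin(TY),np.cos(TY)]])@[x,y]
def quat(p,t):
    best=None
    for tt in (t,t+np.pi):
        y=np.array([np.cos(tt),np.sin(tt),0]); z=np.array([0,0,-1.]); R=np.c_[np.cross(y,z),y,z]
        q=Ro.from_matrix(R).as_quat(); q=[q[3],*q[:3]]
        j=inverse_kinematics(p,q)
        if j is not None:
            c=abs(j[5]-get_joint_pos()[5])
            if best is None or c<best[0]: best=(c,q)
    return best[1]
def pick(xy,t,op,z,hz=.13):
    p=[*xy,hz]; q=quat(p,t); command_gripper(op); move_pose(p,q)
    hit=movel([*xy,z],v=.12,until_force=12); 
    command_gripper(0); w=get_grip_width()
    print("pick hit",hit,"tcp",np.round(get_tcp_pos(),4),"width mm",round(w*88,1),"F",get_finger_force())
    movel([*xy,hz],v=.2); print("lifted width",round(get_grip_width()*88,1),"t",get_time())
def place(xy,t,z,op,hz=.13):
    p=[*xy,hz]; move_pose(p,quat(p,t)); movel([*xy,z+.015],v=.2)
    hit=movel([*xy,z-.006],v=.03,until_force=4)
    print("place hit",hit,"tcp",np.round(get_tcp_pos(),4))
    command_gripper(op); movel([*xy,hz],v=.2); print("t",get_time(),"F",np.round(get_ft_force(),1))
E
python3 - <<'E'
from act import *
pick([.5906,-.344],0,.8,.021)
place(tray(.052,0),0,.034,.75)
cv2.imwrite("pics/w1.png",cv2.cvtColor(read_camera("wrist"),cv2.COLOR_RGB2BGR))
E
```

```text
pick hit False tcp [ 0.591  -0.3441  0.0214] width mm 43.0 F 30.000429153442383
lifted width 42.9 t 4.6667
place hit True tcp [0.6131 0.1695 0.0338]
t 8.825 F [-0.1 -1.3 -0.2]
```

View pics/w1.png

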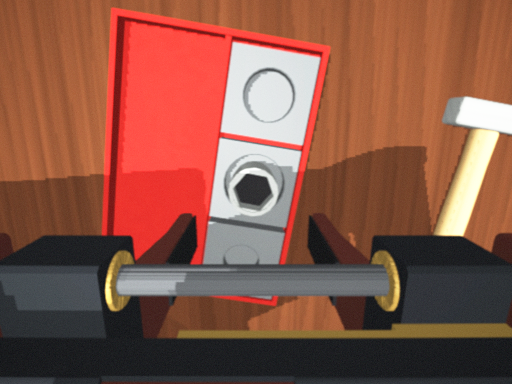

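The large socket stands upright in the widest, middle nest, with its mouth at (254,188). Next are the medium and small sockets.

Run:
```python
from act import *
pick([.4758,-.078],0,.65,.020)
if .32<get_grip_width()<.42: place(tray(.052,.086),0,.033,.6)
pick([.3892,-.2478],np.pi/2,.5,.0195)
if .2<get_grip_width()<.3: place(tray(.052,-.086),np.pi/2,.0325,.5)
cv2.imwrite("pics/w2.png",cv2.cvtColor(read_camera("wrist"),cv2.COLOR_RGB2BGR))
```

```text
pick hit False tcp [ 0.4761 -0.0781  0.0203] width mm 30.5 F 30.001700520515442
lifted width 30.6 t 12.6667
place hit True tcp [0.6265 0.2543 0.0324]
t 16.325 F [-0.1  0.8  0.3]
pick hit False tcp [ 0.3892 -0.2478  0.0195] width mm 0.5 F 0.0
lifted width 0.3 t 21.275
```

View pics/w2.png

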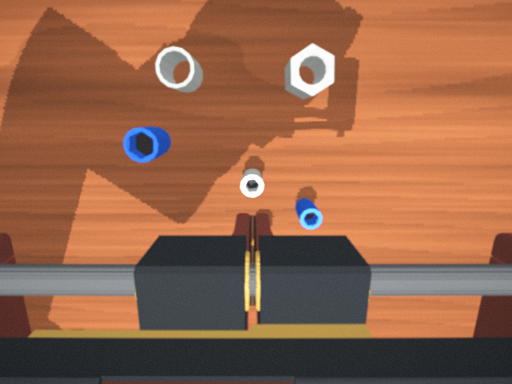

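The grasp missed the small socket. It still stands, at (252,185) in the wrist picture, so I re-measure it.

Run:
```python
from act import *
p=get_tcp_pos(); q=get_ee_rot(); info=dict(camera_info("wrist"))
T=np.eye(4); T[:3,:3]=Ro.from_quat([*q[1:],q[0]]).as_matrix(); T[:3,3]=p
info["T"]=T@info["tool_from_camera"]
print("wrist top centre",np.round(ray(info,(252,185),.040),4), np.round(p,4))
for n in ("wrist","top","scene"):
    im=read_camera(n); i=info if n=="wrist" else camera_info(n)
    uv=proj(i,[[.39,-.248,.03]])[0] if n!="wrist" else (252,180)
    m=blob(steel(im),uv); print(n,[np.round(x,4) for x in fit(i,m,"small",np.array([.39,-.248,0]))], m.sum()/16)
```

```text
wrist top centre [ 0.3905 -0.2468  0.04  ] [ 0.3884 -0.2473  0.1289]
wrist [array([ 0.3894, -0.2469,  0.    ]), np.float64(0.9432)] 544.9375
top [array([ 0.4851, -0.3889,  0.    ]), np.float64(0.0027)] 28008.4375
scene [array([ 0.3901, -0.2476,  0.    ]), np.float64(0.8868)] 132.0625
```

Run:
```python
from act import *
xy=[.3897,-.2473]; t=np.pi/2; p=[*xy,.13]
command_gripper(.6); move_pose(p,quat(p,t)); movel([*xy,.012],v=.12,until_force=12)
a=read_camera("wrist"); command_gripper(0)
print(np.round(get_tcp_pos(),4),np.round(get_ee_rot(),3),get_grip_width()*88,get_finger_force(),get_time())
b=read_camera("wrist")
cv2.imwrite("pics/w3.png",np.hstack([a[100:,96:416],b[100:,96:416]])[:,:,::-1])
```

```text
[ 0.3898 -0.2474  0.0121] [ 0.  1. -0.  0.] 20.683762118516622 30.000160038471222 24.4583
```

View pics/w3.png

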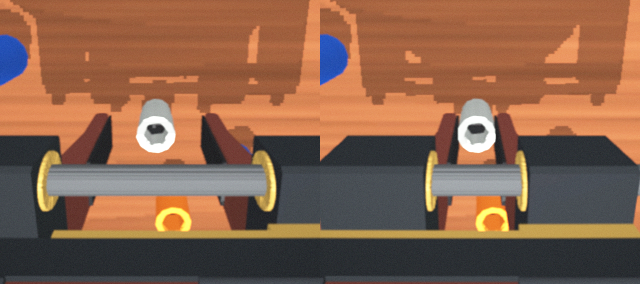

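The small socket is now held, with a width of 20.7 mm, and sits at (477,133) in the right half of the picture. It is gripped low, so I release it just above the nest top.

Run:
```python
from act import *
xy=get_tcp_pos()[:2]; movel([*xy,.13],v=.15); print(get_grip_width()*88)
t=np.pi/2; d=tray(.052,-.086); p=[*d,.13]; move_pose(p,quat(p,t)); movel([*d,.045],v=.2)
print(get_grip_width()*88, movel([*d,.0305],v=.03,until_force=5))
command_gripper(.4); wait(.3); movel([*d,.15],v=.15); print(get_time())
cv2.imwrite("pics/w4.png",cv2.cvtColor(read_camera("wrist"),cv2.COLOR_RGB2BGR))
```

```text
20.73735796600989
20.54425040318497 False
29.8167
```

View pics/w4.png

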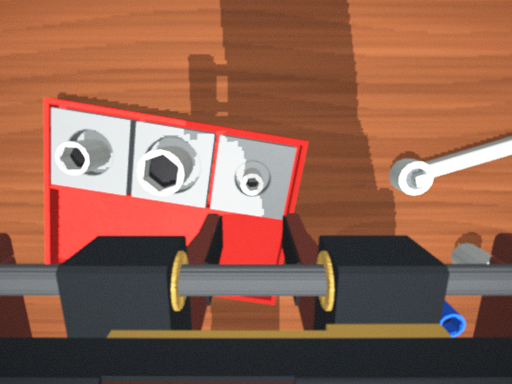

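All three sockets stand mouth up in their nests: medium (72,157), large (163,170), small (252,182). Next is the ratchet.

Run:
```python
from act import *
im=read_camera("top"); info=camera_info("top")
cv2.imwrite("pics/t2.png",cv2.resize(im[115:265,135:395],(800,462),interpolation=cv2.INTER_CUBIC)[:,:,::-1])
m=blob(steel(im),(495/1.5625,235/1.5625)); print(fit(info,m,"ratchet",np.array([.6264,-.1796,1.88])))
pick([.6264,-.1796],1.88-np.pi/2,.5,.003)
```

```text
(array([ 0.62501197, -0.17949287,  1.87580879]), np.float64(0.8631441151969534))
pick hit False tcp [ 0.6264 -0.1796  0.003 ] width mm 0.6 F 0.0
lifted width 0.3 t 34.125
```

View pics/t2.png

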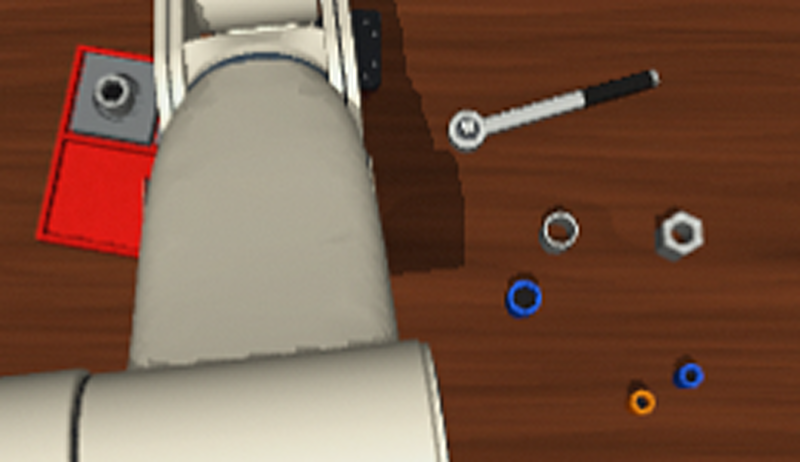

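The ratchet grasp failed the same way, although the fit was right. Everything else still stands. I'll look from the wrist during the close.

Run:
```python
from act import *
xy=[.6262,-.1796]; ims=[read_camera("wrist")]
command_gripper(.6); movel([*xy,.003],v=.12,until_force=12); ims.append(read_camera("wrist"))
command_gripper(0)
print(np.round(get_tcp_pos(),4),get_grip_width()*88,get_finger_force(),get_time()); ims.append(read_camera("wrist"))
cv2.imwrite("pics/w5.png",np.hstack([i[60:,126:386] for i in ims])[:,:,::-1])
```

```text
[ 0.6262 -0.1796  0.003 ] 0.49560720424562554 0.0 37.275
```

View pics/w5.png

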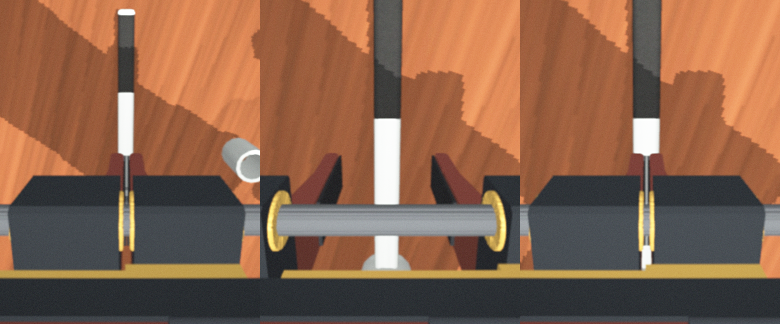

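The fingers shut above the bar, so the real tips are about 2 cm higher than the reported TCP. I'll find the table by a gentle guarded descent, then grip.

Run:
```python
from act import *
xy=[.6262,-.1796]; command_gripper(.5)
h=movel([*xy,-.028],v=.015,until_force=4); z=get_tcp_pos()[2]; print(h,z,get_ft_force())
if h or z>-.03:
    movel([*xy,z+.003],v=.03); command_gripper(0)
    print(np.round(get_tcp_pos(),4),get_grip_width()*88,get_finger_force(),get_time())
```

```text
True -0.02149857848089466 [-0.43729311  0.77307574  5.61598235]
[ 0.6262 -0.1796 -0.0186] 16.06384104318462 29.994735717773438 40.45
```

The tips sit 21 mm above the reported TCP. The bar is now held, and I place it in the bay.

Run:
```python
from act import *
movel([.6262,-.1796,.11],v=.12); print(get_grip_width()*88,get_ft_force()[2])
d=tray(-.0455,0); q=get_ee_rot(); y=Ro.from_quat([*q[1:],q[0]]).as_matrix()[:,1]; print("t now",np.arctan2(y[1],y[0]))
place(d,TY,-.0125,.45,hz=.11)
p=[.45,-.25,.25]; move_pose(p,quat(p,0)); print(get_time())
vs=[]
for n in("top","scene"): vs.append(read_camera(n))
cv2.imwrite("pics/f.png",np.hstack([cv2.resize(vs[0][110:270,130:400],(400,300)),cv2.resize(vs[1][120:320,100:420],(400,300))])[:,:,::-1])
```

```text
16.170984571376305 -3.250376283409321
t now -2.8323705531057484
place hit True tcp [ 0.5163  0.1852 -0.0141]
t 46.05 F [ 0.  -0.3 -0.2]
47.7417
```

View pics/f.png

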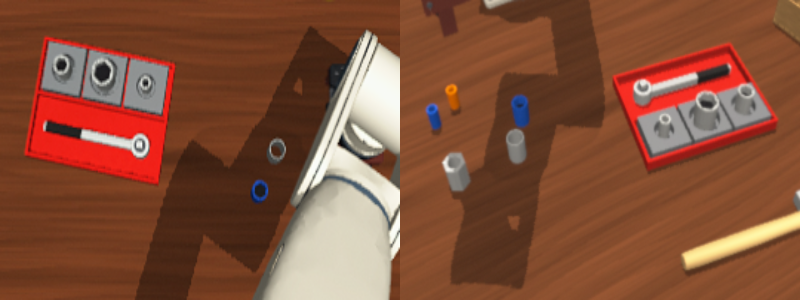

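The final view shows the ratchet flat and lengthwise in the bay, with its head at (138,146). The three sockets stand upright in their nests at (62,66), (102,73) and (145,85), and the look-alikes are still standing.

```bash
python3 -c "
from station import *
wait(.3); print(job_done())"
```

```text
the job is handed in; nothing more can be done
None
```

The job is handed in at about 48 s of the 112 s limit: all three sockets stand mouth up in their matching nests, the ratchet lies flat in the long bay, and the spacer, long nut and coloured look-alikes were left standing.

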